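# Pull the green filter and check it against the light

## Task

The green filter of the light source has to be checked for dust. Lift the cover flap on top of the light source by its wire handle and swing it right back past upright so that it stays open, draw the green filter slide straight up out of its slot by its green tab, and hold it upright and square in front of the lit inspection panel, a few centimetres away from it, with the whole glass centred before the lit window. Keep fingers off the glass, do not let the slide touch the panel, leave the amber slide in its slot and the other things alone; the program finishes while the gripper is still holding the slide there, steady, with the flap left open.

Things in the scene. Friction and masses are not known exactly. Their poses are not given: they have to be found in the camera images.
- light_source: microscope light source, fixed: light grey case 248 long (x) x 130 wide (y), dark front and rear bezels, round port, knob and red rocker on its front. Origin on the bench under the middle of the case; x points from its front (robot side) to its rear, y to its left, z up. The deck (case top) is at z = 84; the filter housing stands on it
- filter_housing (a point): point on the deck, x = 18, y = 0, z = 84 in the source's frame (same axes), between the two filter slots. Round it an open-topped dark housing, walls 6 thick, rim 34 above the deck, inside clear from x = -57 to 74, y = -35 to 35 of this point. Slots 8 (x) x 53 (y), 62 deep, at x = -22 and x = 22 of this point, each with one slide; which is where varies
- flap (a joint): the dark flat cover flap (147 x 86 x 4 mm) that closes the housing. 0 = shut, grows as its front edge is lifted; 1.57 = upright, stop at 2.2 (leaning back). The hinge is stiff (about 0.12 N m): the flap stays wherever it is left. Radians
- flap_bar (a point): middle of the front bar of the flap's steel wire handle: round bar 10 mm thick, along the source's y, straight over 56 mm, joined to the flap by a wire arm at each end, 36 mm before the flap's front edge. Shut, its centre is 123.5 mm above the bench, 35 mm clear above the front deck; it moves with the flap on a circle of radius 186 mm about the hinge
- flap_hinge (a point): middle of the flap's hinge axis, at the rear of the housing (x = 101, y = 0, z = 120.5 in the source's frame); the axis runs along the source's y
- green_slide: green filter slide, about 80 g: dark frame 5 thick (x) x 50 wide (y) x 60 high with round green glass; on it a flange 14 x 56 x 3 that rests on the deck, then the green tab to hold it by, 10 thick (x) x 30 wide (y), z = 63 to 89. Origin in the middle of the frame's foot, x square to the plate, z up. Home: origin 60 below the deck, axes as the source's, 1.5 mm play
- green_glass: the round green glass in the green slide, 38 mm across; origin in its centre, 30 mm above the slide's origin, x square to the glass. Not to be touched with the fingers
- amber_slide: amber filter slide, the same in all sizes with amber glass and amber tab; stays in its slot
- light_panel: inspection panel, fixed to the bench: aluminium frame 116 wide (y) x 100 high x 16 thick on a dark foot 110 wide that reaches 20 mm in front of the window; frame top at z = 152. Origin on the bench under its front face; its lit window looks along its own -x (towards the robot), z up
- panel_window (a point): centre of the lit white window (92 wide along y, 80 high along z), on its front face, 102 mm above the bench; axes as the panel's, the window looks along -x
- loupe: black folding loupe, 50 x 36 x 18, lying on the bench; bystander, origin under its middle
- tweezers: steel tweezers, 124 long, 6 high, lying on the bench; bystander, origin under their middle
- mounted_specimen: black resin-mounted specimen, a disc 30 across and 18 high; bystander, origin under its middle
- duster_can: light spray can with a blue cap, 53 across and 168 high, standing; bystander, origin under its middle

How it is judged (in metres and radians):
On the way, in this order (a step that is already met when the one before it is completed fails the run):
1. the cover flap is swung back to upright or beyond (1.5 rad) (value of joint flap above 1.5 rad), for 0.2 s.
2. the green slide, held by the fingers, is drawn up clear of the housing while the flap stays open (z of green_slide in the frame of light_source above 0.118 m and contact force between the fingers and green_slide above 1 N and value of joint flap above 1.4 rad), for 0.1 s.
At the end, for the whole second after the job is handed in: green slide held still, tab up; glass centre 10-80 mm before the window, within 26 mm sideways and 20 mm in height of its centre; square and upright within 0.22 rad; slide touching neither panel nor source; flap over 1.4 rad; amber slide within 8 mm of home (x of green_glass in the frame of panel_window between -0.08 and -0.01 m and y of green_glass in the frame of panel_window between -0.026 and 0.026 m and z of green_glass in the frame of panel_window between -0.02 and 0.02 m and angle between the x axis of green_glass and the x axis of panel_window, either way round below 0.22 rad and angle between green_slide's own z axis and vertical below 0.22 rad and contact force between the fingers and green_slide above 1 N and contact force between green_slide and light_panel below 0.1 N and contact force between green_slide and light_source below 0.1 N and linear speed of green_slide below 0.02 m/s and value of joint flap above 1.4 rad and distance of amber_slide from where it was at the start of the episode below 0.008 m); the arm keeps its last pose, push and grip.
It fails at once if the fingers touch the green glass (contact force between the fingers and green_glass above 0.5 N).
It fails at once if the green slide strikes the panel (contact force between green_slide and light_panel above 0.5 N).
It fails at once if the amber slide is pulled out of place by more than 15 mm (distance of amber_slide from where it was at the start of the episode above 0.015 m).
It fails at once if a bystander (loupe, tweezers, specimen, can) is shifted by more than 20 mm (distance of any of loupe, tweezers, mounted_specimen, duster_can from where it was at the start of the episode above 0.02 m).
It also fails if it takes over 56 s, if anything falls off the work surface, if the arm or the gripper's body presses on something with over 40 N, if the wrist force passes 120 N, or if a joint passes its speed limit or range.

## Robot

A 6-joint arm with a two-finger parallel gripper is mounted at the origin on a cart in front of the work surface, level with it; the furniture and walls round the work are solid. World frame = base frame: x ahead of the robot, y to its left, z up, the work surface at z = 0. Lengths are in mm, angles in rad, forces in N, time in s.
With the tool pointing down it reaches from about 275 to 1000 mm from the base axis. Payload 8.4 kg.
Tool frame: the origin (TCP) lies at the very end of the fingers, on their centre line; the grasp point (between the pads) lies behind it (r.grip_point_offset is the x of the grasp point in the tool frame, in mm); x points along the fingers, z is the direction in which the jaws open and shut, and the axes are right-handed (so a half turn about x gives the same grasp; the last joint's range is limited). The gripper opens to 85 mm and grips with 20 to 120 N. Pads are 22 mm wide; open, the fingers measure 114 mm over their backs; the gripper's body (76 mm by 85 mm) begins 54 mm behind the grasp point. The pads swing forward as they close: fully open they stand 13 mm farther back than shut.
Start: joints at [1.112, 0.353, 1.633, -0, 1.155, -0.002], TCP at [275.673, 560.921, 231.281] pointing down, gripper open.
Joint ranges: [-2.63, 2.63], [-0.92, 2.1], [0.06, 2.66], [-1.3, 4.44], [0, 2.69], [-3.02, 3.02]. Speed limits (rad/s): [2.22, 2.22, 2.79, 3.14, 3.14, 3.14].

## Interface

Orientations are given as [roll, pitch, yaw] about the fixed x, y, z axes, in that order (R = Rz(yaw) Ry(pitch) Rx(roll)).
In Python, from rig import r, vision, order gives the robot as it stands. The module is installed in compiled form; this text tells all that it offers.
- The arm moves only by the tool step_arm, never from a script. Its argument "rows" is a list of rows, each a list of 7 numbers: the shift along the world's x, y, z in mm, then the turn, a rotation vector about the world's x, y, z in rad, then the finger opening in mm, from 0 to 85.4. A call has exactly 8 rows; each row is the pose to reach, as a shift and turn from the pose measured when the call began; what a row does not reach only later rows make up. A row lasts 1/8 s, in which the tool goes at most 62.5 mm and 10.7 degrees, less where a joint would pass 70% of its speed; a pose out of reach is approached as far as the arm can. A call with a gripper value outside its range is refused whole. The fingers move at their own pace and stop on an object; "force" is the grip in N (left out, the last holds). Time passes only in rows, so rows that repeat a pose let the fingers close, or fill a call up. It gives the time, the measured TCP pose, the force and the opening at its end, in the units of the state.
- r.sense(): the state, without advancing time (a new reading comes with each control period).
- vision.grab_frame(name): name is "scene" or "top" or "wrist"; returns (picture, depth): 480x640x3 uint8, red, green, blue; 480x640 float32, mm along the optical axis (not along the pixel's ray), 0 where there is no reading.
- vision.camera_info(name): a dict with "K" (3x3 intrinsics, pixels), "origin" and "attitude" of the camera in the world; the wrist camera has in their place "tool_from_camera" (4x4, takes a point from camera to tool coordinates, whose origin is the TCP and whose axes are the tool frame's). Camera axes: x right, y down, z forward; pixel columns grow to the right and rows downward; lengths in mm; the calibration is good to about 2 mm. A picture is of the moment at which its call begins: read the wrist's pose just before it. camera_info takes no time and is no camera call.
- order.sign_off(): hands the job in, once; it reports no verdict.
The state is a dict: "clock": time; "qpos": joint angles; "qvel": joint speeds; "joint_efforts": joint torques, N m; "eef_pos": TCP position; "tcp_rot": TCP orientation; "contact_force": force on the tool from outside, world axes, zero at the start; "wrist_torque": the same for the moment, N m; "opening": opening from 0.0 (shut) to 1.0 (fully open).
Only numpy, scipy, OpenCV 4.12 (cv2) and the standard library are available. Lean on these libraries where they do the work, as an engineer would, in place of code of your own. Each camera call takes 0.05 s, during which the arm holds its last target.

## Working session

There is one attempt and no reset: what is moved stays moved. The work goes in short steps, Python scripts to look and compute and a tool call to move; the robot and the scene stay as the last step left them, time stands still between calls to the robot, and variables do not carry over. Pictures are saved under pics/ and viewed, and the job is handed in when it is done.

Besides the shell and the picture viewer there is one more tool, called after "Request:" as name(argument=value, ...) on one line, values as JSON. step_arm: Moves the arm, as the interface text tells. Its arguments: {"type":"object","properties":{"rows":{"type":"array"},"force":{"type":"number"}},"required":["rows"]}

```bash
mkdir -p pics
cat > h.py <<'E'
from rig import r, vision, order
import numpy as np, cv2
from scipy.spatial.transform import Rotation as R
def grab(n,name):
    s=r.sense(); p,d=vision.grab_frame(n); cv2.imwrite('pics/%s.png'%name,p[:,:,::-1]); np.savez('pics/%s.npz'%name,p=p,d=d,pos=s['eef_pos'],rot=s['tcp_rot']); return p,d
E
python3 - <<'E'
from h import *
s=r.sense(); print(s); print(r.grip_point_offset)
for n in ("scene","top"): grab(n,n+'0'); print(vision.camera_info(n))
print(vision.camera_info('wrist'))
E
```

```text
{'clock': 0.0, 'qpos': array([ 1.11159521e+00,  3.53653558e-01,  1.63414855e+00,  2.60218791e-06,
        1.15518913e+00, -2.42750989e-03]), 'qvel': array([ 3.24942091e-04,  3.84467447e-04,  2.59761011e-04, -1.54496709e-03,
        2.44780797e-03,  1.48246937e-05]), 'joint_efforts': array([-1.46609342e-03, -6.05259275e+01, -3.42057717e+01,  4.74326430e-05,
        9.43038496e-03, -4.84971338e-06]), 'eef_pos': array([275.46056601, 560.48635571, 230.55213117]), 'tcp_rot': array([ 3.137464  ,  1.56939774, -2.03169964]), 'contact_force': array([0.19243659, 0.22223799, 0.11640219]), 'wrist_torque': array([ 0.04196124, -0.00793026,  0.05466777]), 'opening': 1.0010036715769728}
-18.700000000000003
{'K': array([[439.39782063,   0.        , 316.36958706],
       [  0.        , 439.39782063, 232.92505432],
       [  0.        ,   0.        ,   1.        ]]), 'origin': array([-41.70141531, 408.030348  , 628.87718069]), 'attitude': array([-2.15713695,  0.02479148, -2.28358709])}
{'K': array([[440.26235985,   0.        , 319.32881058],
       [  0.        , 440.26235985, 231.34981957],
       [  0.        ,   0.        ,   1.        ]]), 'origin': array([ 411.024761  , -112.3565748 , 1113.14465745]), 'attitude': array([-2.98863576,  0.02030465, -1.57288905])}
{'K': array([[422.09675334,   0.        , 310.55279741],
       [  0.        , 422.09675334, 234.23553628],
       [  0.        ,   0.        ,   1.        ]]), 'tool_from_camera': array([[ 1.15977089e-05, -2.62727852e-01,  9.64869979e-01,
        -1.42822142e+02],
       [-3.98126952e-04, -9.64869903e-01, -2.62727827e-01,
         6.75395672e+01],
       [ 9.99999921e-01, -3.81093703e-04, -1.15789319e-04,
         4.79706968e-01],
       [ 0.00000000e+00,  0.00000000e+00,  0.00000000e+00,
         1.00000000e+00]])}
```

View pics/scene0.png

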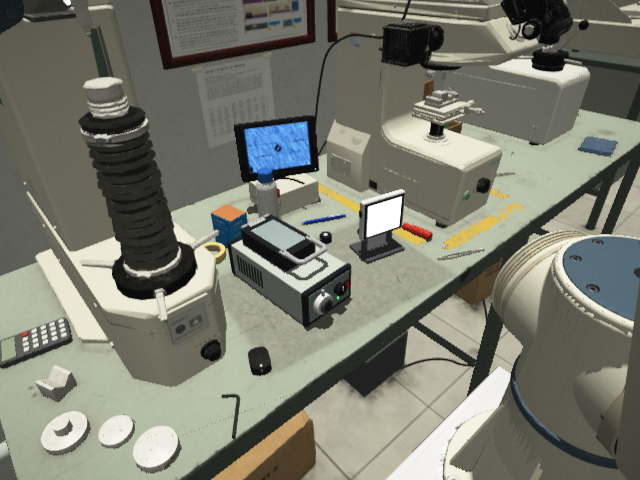

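View pics/top0.png

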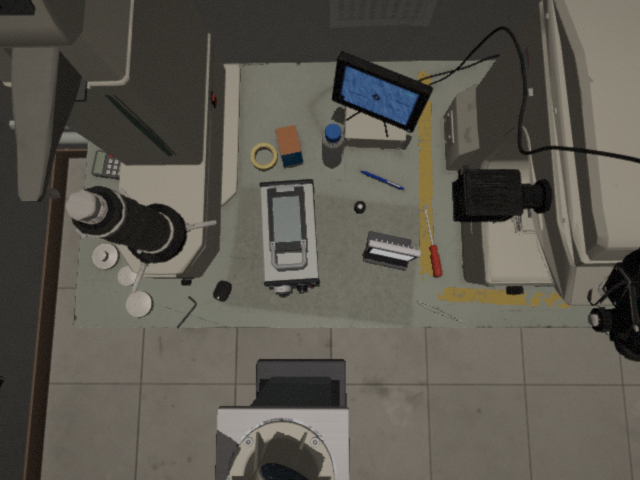

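```bash
cat >> h.py <<'E'
def deproj(n,name):
    f=np.load('pics/%s.npz'%name); d=f['d']; ci=vision.camera_info(n); K=ci['K']
    v,u=np.mgrid[0:480,0:640]
    P=np.stack([(u-K[0,2])/K[0,0]*d,(v-K[1,2])/K[1,1]*d,d],-1)
    if n=='wrist':
        T=ci['tool_from_camera']; P=P@T[:3,:3].T+T[:3,3]; M=R.from_euler('xyz',f['rot']).as_matrix(); o=f['pos']
    else: M=R.from_euler('xyz',ci['attitude']).as_matrix(); o=ci['origin']
    P=P@M.T+o; P[d<=0]=np.nan
    return f['p'],P
def proj(n,X,name=None):
    ci=vision.camera_info(n);K=ci['K'];X=np.atleast_2d(X)
    if n=='wrist':
        f=np.load('pics/%s.npz'%name); M=R.from_euler('xyz',f['rot']).as_matrix();X=(X-f['pos'])@M
        T=ci['tool_from_camera'];X=(X-T[:3,3])@T[:3,:3]
    else: X=(X-ci['origin'])@R.from_euler('xyz',ci['attitude']).as_matrix()
    return X[:,:2]/X[:,2:]*[K[0,0],K[1,1]]+[K[0,2],K[1,2]]
E
python3 - <<'E'
from h import *
p,P=deproj('top','top0')
for u,v in [(275,350),(290,240),(290,205),(265,190),(313,275),(305,185),(390,250),(380,240),(412,242),(332,130),(359,207),(440,310),(222,290),(150,230),(180,235),(285,455),(290,380),(215,150)]: print(u,v,P[v,u].round())
big=cv2.resize(p[160:310,200:480],None,fx=2.85,fy=2.85,interpolation=cv2.INTER_CUBIC);cv2.imwrite('pics/topcrop.png',big[:,:,::-1])
p=cv2.imread('pics/scene0.png');cv2.imwrite('pics/scenecrop.png',cv2.resize(p[150:350,200:440],None,fx=3,fy=3,interpolation=cv2.INTER_CUBIC))
print(proj('top',[275,560,230]),proj('scene',[275,560,230]))
E
```

```text
275 350 [ 200.  114. -796.]
290 240 [544. -26. 124.]
290 205 [626. -25. 122.]
265 190 [671.  39.  83.]
313 275 [467. -77.  84.]
305 185 [683. -58.  84.]
390 250 [ 517. -248.  153.]
380 240 [ 558. -243.   11.]
412 242 [ 554. -325.   -0.]
332 130 [ 788. -122.  167.]
359 207 [ 642. -191.   18.]
440 310 [ 384. -389.    0.]
222 290 [434. 151.  19.]
150 230 [538. 215. 319.]
180 235 [543. 193. 219.]
285 455 [ 79. -17. 102.]
290 380 [ 112.   33. -600.]
215 150 [764. 157. 108.]
[[-13.46349948 369.98005804]] [[-84.7745484  568.67918859]]
```

View pics/topcrop.png

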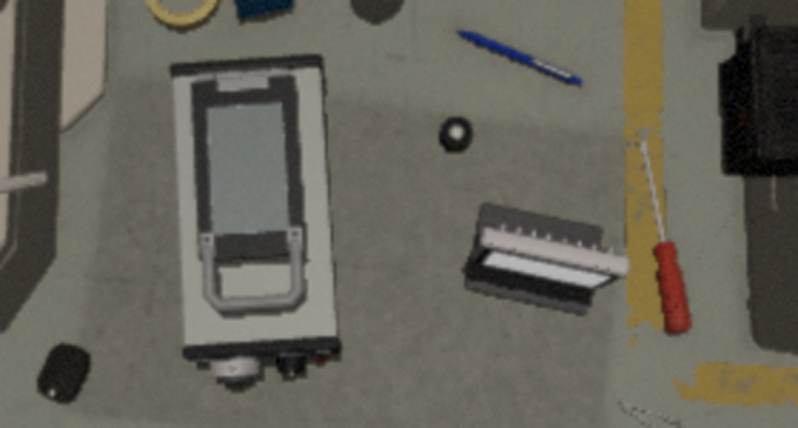

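View pics/scenecrop.png

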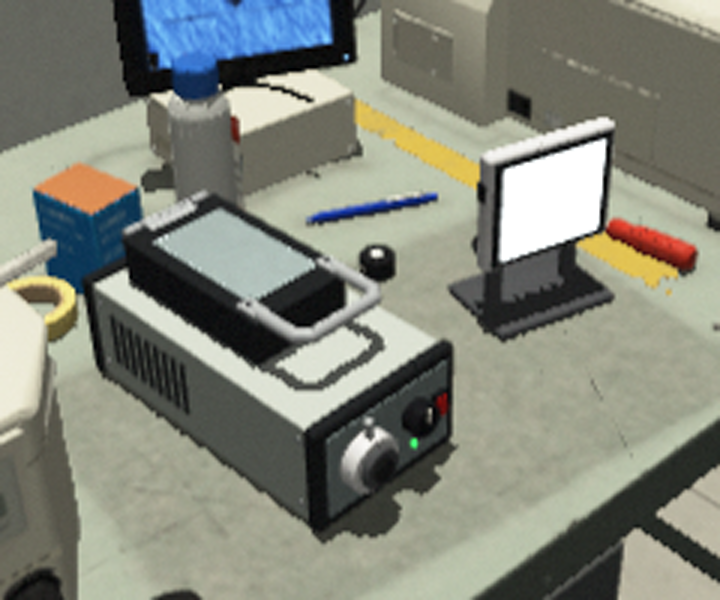

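Run:
```python
from h import *
p,P=deproj('top','top0')
m=(P[...,2]>76)&(P[...,2]<90)&(P[...,0]>400)&(P[...,0]<730)&(P[...,1]>-110)&(P[...,1]<80)
n,l,st,c=cv2.connectedComponentsWithStats(m.astype(np.uint8)); k=1+np.argmax(st[1:,4]);print(st[k])
Q=P[l==k]; rc=cv2.minAreaRect(Q[:,:2].astype(np.float32)); print('deck',rc, np.median(Q[:,2]))
print('corners',cv2.boxPoints(rc).round(1))
m=(P[...,2]>116)&(P[...,2]<135)&(P[...,0]>400)&(P[...,0]<730)&(P[...,1]>-110)&(P[...,1]<80)
Q=P[m]; rc=cv2.minAreaRect(Q[:,:2].astype(np.float32)); print('flap+handle',rc); print(cv2.boxPoints(rc).round(1))
# edges: for each row of deck mask get left/right
for v in range(186,285,8):
    i=np.where((P[v,:,2]>76)&(P[v,:,2]<135)&(abs(P[v,:,1]+20)<95))[0]; print(v,P[v,i[0]].round(1),P[v,i[-1]].round(1))
m=(P[...,2]>140)&(P[...,2]<160)&(P[...,0]>450)&(P[...,0]<600)&(P[...,1]>-350)&(P[...,1]<-190)
Q=P[m];rc=cv2.minAreaRect(Q[:,:2].astype(np.float32)); print('paneltop',rc,np.median(Q[:,2]));print(cv2.boxPoints(rc).round(1))
p,S=deproj('scene','scene0')
m=(p.min(-1)>240)&(S[...,0]>450)&(S[...,0]<620)&(S[...,1]>-350)&(S[...,1]<-180)
n,l,st,c=cv2.connectedComponentsWithStats(m.astype(np.uint8)); k=1+np.argmax(st[1:,4]);print(st[k])
Q=S[l==k];Q=Q[~np.isnan(Q[:,0])]; c0=np.median(Q,0); u,s,vt=np.linalg.svd(Q-Q.mean(0),full_matrices=False); print('window',Q.mean(0),c0,Q.min(0),Q.max(0),vt[2],s)
```

```text
[ 260  179   60  108 2402]
deck ((569.8670043945312, -19.61505126953125), (251.59091186523438, 128.6017608642578), 3.459163188934326) 84.44661450486444
corners [[440.4  37. ]
 [448.2 -91.4]
 [699.3 -76.2]
 [691.6  52.2]]
flap+handle ((577.8697509765625, -18.431873321533203), (195.2473907470703, 86.12776184082031), 3.57235050201416)
[[477.8  18.5]
 [483.1 -67.5]
 [678.  -55.3]
 [672.6  30.6]]
186 [681.2  51.1  83.7] [681.3 -74.2  79.6]
194 [661.   48.1  85.2] [659.7 -74.5  87.4]
202 [642.   45.7  82.5] [641.2 -76.7  82.3]
210 [621.5  44.7  86.9] [621.6 -76.8  82.8]
218 [602.3  44.5  86. ] [602.4 -79.1  81.6]
226 [583.   41.8  85.7] [582.6 -79.2  84.6]
234 [563.7  41.4  86.4] [563.7 -81.5  82.7]
242 [544.6  40.9  87.3] [544.1 -81.6  86.5]
250 [526.   38.7  84.1] [525.5 -83.8  83.2]
258 [507.4  39.   80. ] [506.5 -83.9  84.9]
266 [488.5  38.4  81.7] [487.8 -86.2  84.8]
274 [469.7  35.7  82.1] [469.6 -88.3  76.9]
282 [450.9  36.9  87.3] [450.6 -88.5  85.4]
paneltop ((523.40771484375, -258.0755920410156), (114.78402709960938, 23.24513816833496), 77.44872283935547) 151.0623151033741
[[ 499.6 -311.6]
 [ 522.3 -316.6]
 [ 547.2 -204.6]
 [ 524.5 -199.5]]
[367 197  35  40 962]
window [ 512.12438237 -255.43588332  104.67443914] [ 512.35588547 -255.09166337  104.90274372] [ 499.91168525 -302.24343622   62.28320428] [ 523.73444756 -210.53298069  145.05328669] [ 0.97660921 -0.21500478  0.0027194 ] [816.7480561  714.01410133  38.28576553]
```

Run:
```python
from h import *
for n in ('top','scene'):
    p,P=deproj(n,n+'0')
    print(n)
    for y0 in range(80,700,40):
        row=[]
        for x0 in range(200,700,50):
            m=(P[...,0]>=x0)&(P[...,0]<x0+50)&(P[...,1]>=y0)&(P[...,1]<y0+40)
            row.append(int(np.nanmax(P[m][:,2])) if m.sum() else -9999)
        print(y0,row)
M=R.from_euler('xyz',r.sense()['tcp_rot']).as_matrix(); print(M.round(3))
a=np.deg2rad(3.5)
for s in (1,-1):
    z=s*np.array([np.cos(a),np.sin(a),0]);x=np.array([0,0,-1.]);y=np.cross(z,x);D=np.stack([x,y,z],1)
    print(s,R.from_matrix(D@M.T).as_rotvec())
```

```text
top
80 [-783, -788, 4, 6, 6, 6, 4, 6, 5, 34]
120 [-789, -785, 4, 6, 23, 21, 193, 211, 194, 193]
160 [-785, -788, 4, 5, 20, 196, 221, 219, 196, 734]
200 [-784, -789, 5, 8, 81, 219, 603, 606, 614, 733]
240 [-787, -785, 7, 8, 205, 220, 603, 608, 615, 681]
280 [-790, -790, 4, 5, 210, 217, 452, -9999, 208, 432]
320 [-787, -790, 4, 20, 18, 186, 194, -9999, 211, 195]
360 [-780, -787, 5, 19, 18, 14, -9999, -9999, -9999, -9999]
400 [-788, -789, 3, 6, 11, 16, 18, 2, -9999, 1]
440 [-785, -788, 3, 4, 4, 19, 34, 15, -9999, 2]
480 [256, 262, 4, 6, 4, 4, 15, 4, -9999, -9999]
520 [-787, -789, 1, 5, 3, 4, 3, 4, -9999, -9999]
560 [-787, -789, -9999, -9999, -9999, -9999, -9999, -9999, -9999, -9999]
600 [-787, -786, -9999, -9999, -9999, -9999, -9999, -9999, -9999, -9999]
640 [-785, -778, -9999, -9999, -9999, -9999, -9999, -9999, -9999, -9999]
680 [-785, -789, -9999, -9999, -9999, -9999, -9999, -9999, -9999, -9999]
scene
80 [-9999, -9999, 4, 4, 5, 5, 6, 6, 5, 5]
120 [-9999, -9999, 4, 5, 22, 21, 192, 211, 193, 194]
160 [-9999, -9999, 4, 5, 22, 195, 222, 221, 196, 557]
200 [-9999, -9999, 4, 9, 83, 220, 494
[... 220 characters left out ...]
 5, 37]
400 [-9999, -9999, -9999, 5, 13, 16, 18, 30, 34, 5]
440 [-9999, -9999, -9999, -9999, 5, 17, 34, 34, 35, 5]
480 [-9999, -9999, -9999, -9999, -9999, 5, 17, 6, 5, 5]
520 [-9999, -9999, -9999, -9999, -9999, 3, 4, 5, 5, 4]
560 [-9999, -9999, -9999, -9999, -9999, -9999, -9999, -9999, -9999, -9999]
600 [-9999, -9999, -9999, -9999, -9999, -9999, -9999, -9999, -9999, -9999]
640 [-9999, -9999, -9999, -9999, -9999, -9999, -9999, -9999, -9999, -9999]
680 [-9999, -9999, -9999, -9999, -9999, -9999, -9999, -9999, -9999, -9999]
[[-0.001 -0.897  0.441]
 [-0.001  0.441  0.897]
 [-1.    -0.    -0.001]]
1 [ 7.74007541e-04 -1.13440734e-03 -1.05291412e+00]
-1 [1.30782329e-03 8.92329460e-04 2.08867803e+00]
```

Request:
step_arm(rows=[[5,-40,10,0,0,-0.13,60],[10,-97,20,0,0,-0.26,50],[15,-154,30,0,0,-0.39,40],[20,-211,40,0,0,-0.52,24],[30,-268,50,0,0,-0.66,24],[40,-325,60,0,0,-0.79,24],[50,-382,70,0,0,-0.92,24],[60,-440,70,0,0,-1.053,24]])

```text
clock: 1.1
eef_pos: [335.7, 119.0, 301.4]
tcp_rot: [0.627, 1.57, 0.684]
contact_force: [1.2, 0.1, 0.3]
opening: 0.28
```

Request:
step_arm(rows=[[20,-25,-5,0,0,0,24],[45,-55,-15,0,0,0,24],[75,-85,-30,0,0,0,24],[105,-115,-50,0,0,0,24],[130,-135,-75,0,0,0,24],[149,-144,-95,0,0,0,24],[149,-144,-101,0,0,0,24],[149,-144,-101,0,0,0,24]])

```text
clock: 2.1
eef_pos: [483.7, -24.7, 200.1]
tcp_rot: [2.531, 1.569, 2.589]
contact_force: [-0.4, 0.6, -0.5]
opening: 0.281
```

Run:
```python
from h import *
grab('wrist','w1'); s=r.sense(); print(s['eef_pos'],R.from_euler('xyz',s['tcp_rot']).as_matrix().round(3),s['opening'])
p,P=deproj('wrist','w1')
print(proj('wrist',[[485.2,-25,123.5],s['eef_pos']],'w1'))
```

```text
[484.02134528 -24.59246596 200.64674897] [[ 0.    -0.058  0.998]
 [ 0.001  0.998  0.058]
 [-1.     0.001  0.   ]] 0.2768198875520109
[[314.84498697 248.67084892]
 [313.39512375 309.51033925]]
```

View pics/w1.png

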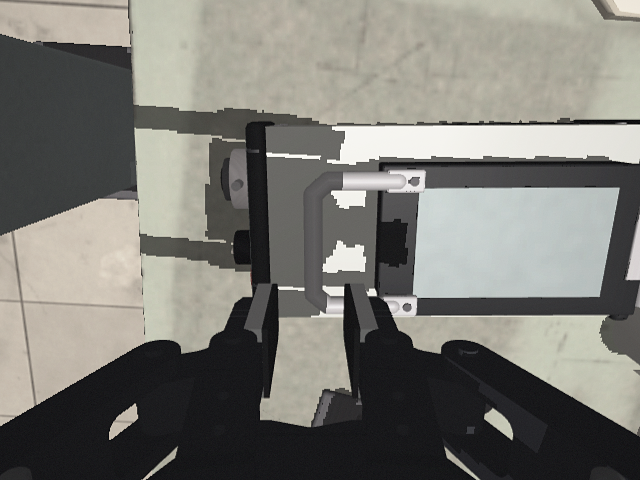

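The wrist view shows the bar at u≈314, v 195–300, where my predicted bar position projects. I'm descending and gripping it.

Request:
step_arm(rows=[[1,0,-25,0,0,0,24],[1,0,-50,0,0,0,24],[1,0,-75,0,0,0,24],[1,0,-95,0,0,0,24],[1,0,-95,0,0,0,24],[1,0,-95,0,0,0,0],[1,0,-95,0,0,0,0],[1,0,-95,0,0,0,0]], force=30)

```text
clock: 3.15
eef_pos: [484.9, -24.4, 106.7]
tcp_rot: [1.055, 1.57, 1.113]
contact_force: [-5.7, 1.6, 8.4]
opening: 0.101
```

Run:
```python
from h import *
s=r.sense(); print(s['eef_pos'],s['contact_force'],s['opening'],s['qpos'])
x=np.array([np.cos(.061),np.sin(.061)])
for th in np.linspace(0,2.1,22):
    # bar offset from start, phi0=atan(3/186)
    p0=np.arctan2(3,186); 
    dx=186*(np.cos(p0)-np.cos(p0+th)); dz=186*(np.sin(p0+th)-np.sin(p0))
    print(round(th,2),(x*dx).round(1),round(dz,1))
```

```text
[484.92515971 -24.40653043 106.65873336] [-5.69243117  1.55602447  8.4391484 ] 0.10074121934442913 [-5.40015081e-02  3.06585179e-01  2.03469945e+00  1.23265172e-03
  7.99930397e-01 -1.12550934e-01]
0.0 [0. 0.] 0.0
0.1 [1.2 0.1] 18.6
0.2 [4.3 0.3] 36.9
0.3 [9.2 0.6] 54.8
0.4 [15.8  1. ] 72.2
0.5 [24.2  1.5] 88.8
0.6 [34.1  2.1] 104.5
0.7 [45.6  2.8] 119.1
0.8 [58.4  3.6] 132.5
0.9 [72.6  4.4] 144.5
1.0 [87.9  5.4] 155.1
1.1 [104.1   6.4] 164.1
1.2 [121.2   7.4] 171.4
1.3 [138.9   8.5] 177.0
1.4 [157.    9.6] 180.8
1.5 [175.5  10.7] 182.7
1.6 [194.   11.9] 182.8
1.7 [212.5  13. ] 181.0
1.8 [230.7  14.1] 177.4
1.9 [248.5  15.2] 172.0
2.0 [265.6  16.2] 164.9
2.1 [281.9  17.2] 156.0
```

Request:
step_arm(rows=[[1,0,9,0,0,0,0],[1,0,19,0,0,0,0],[3,0,28,0,0,0,0],[4,0,37,0,0,0,0],[7,0,46,0,0,0,0],[9,1,55,0,0,0,0],[12,1,63,0,0,0,0],[16,1,72,0,0,0,0]])

```text
clock: 4.15
eef_pos: [499.9, -23.4, 178.9]
tcp_rot: [2.689, 1.569, 2.746]
contact_force: [-6.2, 1.9, 0.1]
opening: 0.101
```

Run:
```python
from h import *
s=r.sense(); print(s['eef_pos'],s['contact_force'],s['opening'],s['tcp_rot'])
grab('scene','s1');p=cv2.imread('pics/s1.png');cv2.imwrite('pics/s1c.png',cv2.resize(p[100:350,150:450],None,fx=2.4,fy=2.4))
```

```text
[499.94356033 -23.42719269 178.94102402] [-6.19874394  1.93100958  0.05960911] 0.1005548340378501 [2.6887416  1.56859281 2.7464043 ]
```

View pics/s1c.png

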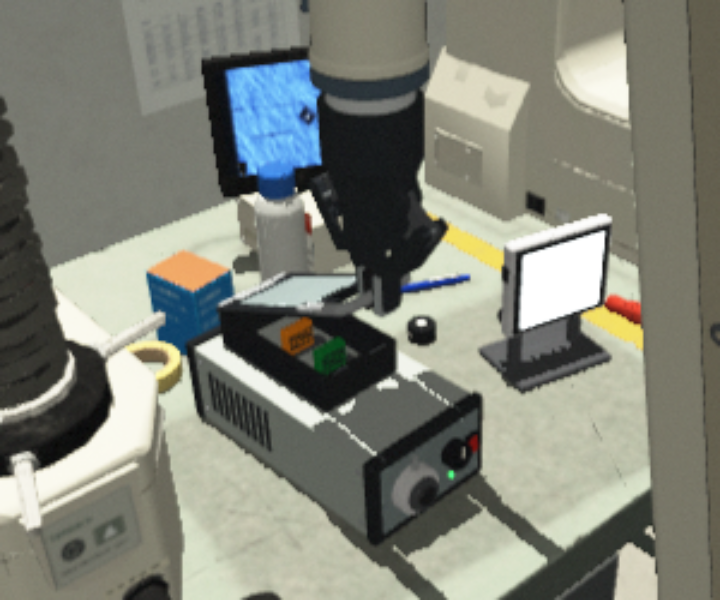

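Request:
step_arm(rows=[[8,1,17,0,0,0,0],[18,1,32,0,0,0,0],[30,2,47,0,0,0,0],[43,3,60,0,0,0,0],[57,3,72,0,0,0,0],[72,4,83,0,0,0,0],[88,5,92,0,0,0,0],[105,6,99,0,0,0,0]])

```text
clock: 5.2
eef_pos: [606.6, -17.1, 281.3]
tcp_rot: [1.102, 1.569, 1.16]
contact_force: [-4.4, 3.1, 5.8]
opening: 0.106
```

Run:
```python
from h import *
s=r.sense(); print(s['eef_pos'],s['contact_force'],s['opening'],s['tcp_rot'],s['qpos'])
grab('scene','s2');p=cv2.imread('pics/s2.png');cv2.imwrite('pics/s2c.png',cv2.resize(p[100:350,150:450],None,fx=2.4,fy=2.4))
```

```text
[606.6228982  -17.11763207 281.26082119] [-4.38046777  3.07122531  5.83112333] 0.10571587752431065 [1.10183773 1.56930812 1.15953236] [-3.14626670e-02  2.81996954e-01  1.61920639e+00  1.46146921e-03
  1.23983790e+00 -8.96318189e-02]
```

View pics/s2c.png

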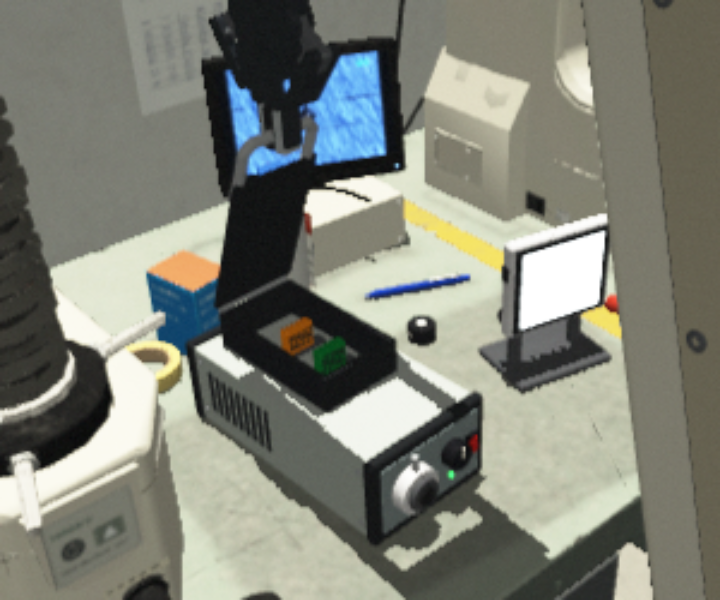

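Request:
step_arm(rows=[[17,1,4,0,0,0,0],[35,2,7,0,0,0,0],[54,3,8,0,0,0,0],[72,5,8,0,0,0,0],[91,6,6,0,0,0,0],[109,7,3,0,0,0,0],[127,8,-3,0,0,0,0],[144,9,-10,0,0,0,0]])

```text
clock: 6.25
eef_pos: [754.6, -7.9, 272.6]
tcp_rot: [0.207, 1.565, 0.265]
contact_force: [-2.3, 1.4, -0.8]
opening: 0.103
```

Run:
```python
from h import *
s=r.sense(); print(s['eef_pos'],s['contact_force'],s['opening'],s['tcp_rot'],s['qpos'])
grab('scene','s3');p=cv2.imread('pics/s3.png');cv2.imwrite('pics/s3c.png',cv2.resize(p[50:300,150:450],None,fx=2.4,fy=2.4))
```

```text
[754.56860866  -7.89422769 272.62817234] [-2.27290536  1.4295836  -0.8231349 ] 0.10324795842273214 [0.20711615 1.56475729 0.2648303 ] [-0.01320205  0.52526283  1.27669836  0.00170514  1.33382467 -0.07131168]
```

View pics/s3c.png

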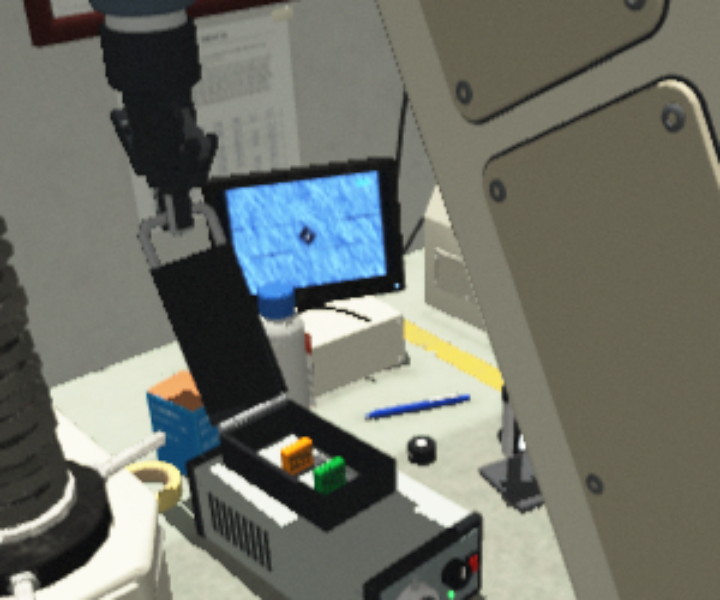

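Request:
step_arm(rows=[[0,0,0,0,0,0,26],[0,0,0,0,0,0,26],[0,0,20,0,0,0,26],[0,0,45,0,0,0,26],[-10,0,70,0,0,0,26],[-45,-2,80,0,0,0,26],[-90,-5,80,0,0,0,26],[-140,-9,70,0,0,0,26]])

```text
clock: 7.3
eef_pos: [615.3, -16.9, 343.8]
tcp_rot: [0.077, 1.56, 0.135]
contact_force: [0.7, -0.4, 0.9]
opening: 0.307
```

Request:
step_arm(rows=[[-20,-2,-20,0,0,0,26],[-40,-3,-50,0,0,0,26],[-48,-3,-85,0,0,0,26],[-48,-3,-120,0,0,0,26],[-48,-3,-150,0,0,0,26],[-48,-3,-165,0,0,0,26],[-48,-3,-165,0,0,0,26],[-48,-3,-165,0,0,0,26]])

```text
clock: 8.3
eef_pos: [568.1, -19.9, 180.3]
tcp_rot: [0.048, 1.558, 0.106]
contact_force: [0.6, 0.1, -0.3]
opening: 0.302
```

Run:
```python
from h import *
s=r.sense(); print(s['clock'],s['eef_pos'],s['contact_force'],s['opening'],R.from_euler('xyz',s['tcp_rot']).as_matrix().round(3))
grab('wrist','w2');grab('top','t2');grab('scene','s4')
print(proj('wrist',[[566,-20.2,113]],'w2'))
p=cv2.imread('pics/t2.png');q=cv2.imread('pics/s4.png')
cv2.imwrite('pics/c4.png',np.hstack([cv2.resize(p[100:300,220:360],None,fx=2.5,fy=2.5),cv2.resize(q[80:280,180:340],None,fx=2.5,fy=2.5)]))
```

```text
8.3 [568.1220077  -19.87306974 180.34253933] [ 0.59677206  0.05833708 -0.33975055] 0.30239766853547395 [[ 0.013 -0.058  0.998]
 [ 0.001  0.998  0.058]
 [-1.     0.001  0.013]]
[[306.20012967 253.48016015]]
```

View pics/w2.png

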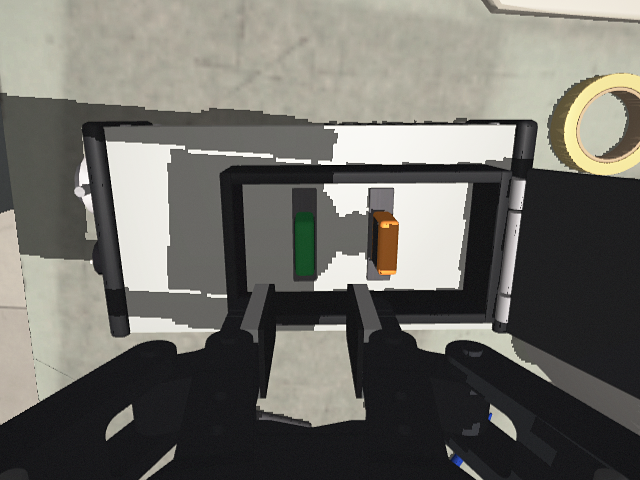

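View pics/c4.png

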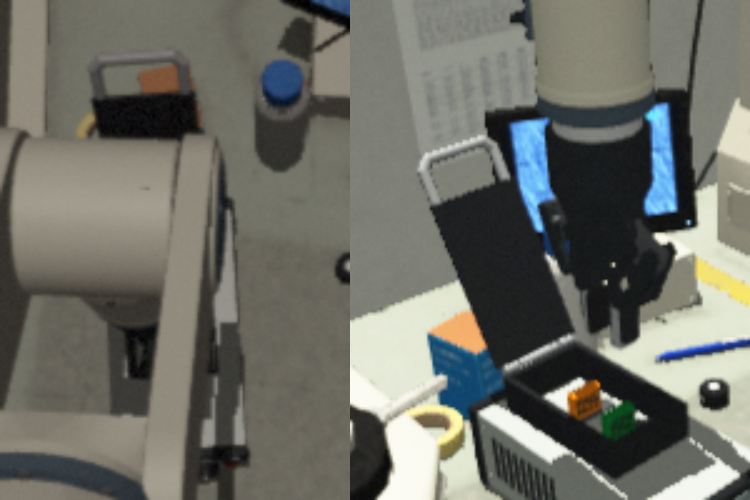

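Run:
```python
from h import *
p,P=deproj('wrist','w2'); p=p.astype(int)
m=(p[...,1]>p[...,0]+25)&(p[...,1]>p[...,2]+15)&(abs(P[...,0]-566)<40)&(abs(P[...,1]+20)<40)
Q=P[m]; print(m.sum(),np.nanmin(Q,0),np.nanmax(Q,0))
t=Q[Q[:,2]>np.nanmax(Q[:,2])-6]; print(cv2.minAreaRect(t[:,:2].astype(np.float32)),np.median(t,0))
m=(p[...,0]>p[...,2]+70)&(abs(P[...,0]-610)<40)&(abs(P[...,1]+20)<40)
Q=P[m];t=Q[Q[:,2]>np.nanmax(Q[:,2])-6]; print(cv2.minAreaRect(t[:,:2].astype(np.float32)),np.median(t,0))
im=p[190:300,270:420].astype(np.uint8);cv2.imwrite('pics/w2c.png',cv2.resize(im,None,fx=5,fy=5,interpolation=cv2.INTER_NEAREST)[:,:,::-1])
```

```text
1175 [559.05292283 -32.97917773  86.10449205] [570.19940219  -2.61372819 115.06953778]
((564.6676635742188, -17.88243865966797), (9.557328224182129, 29.869699478149414), 3.331387758255005) [564.69778408 -16.86164611 112.94399977]
((608.5482788085938, -14.942660331726074), (10.20792007446289, 29.669282913208008), 3.3699941635131836) [608.10665181 -14.21596341 112.91987046]
```

View pics/w2c.png

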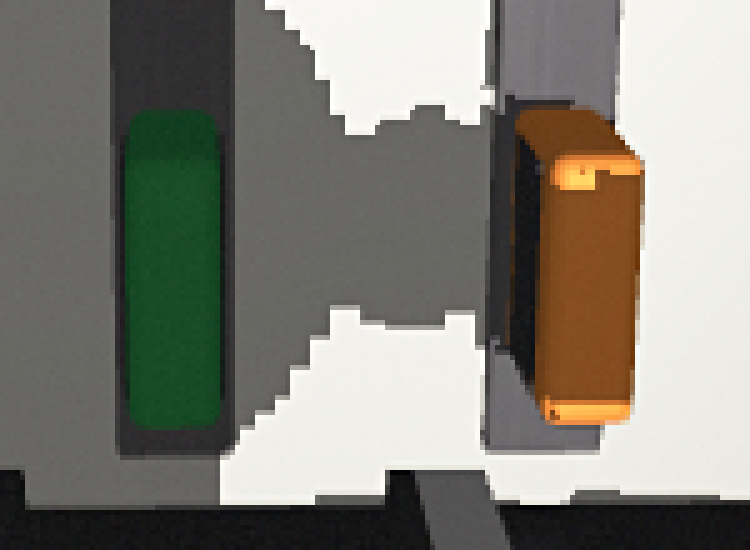

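Request:
step_arm(rows=[[-3,2,0,0,0.013,0,26],[-3,2,-25,0,0.013,0,26],[-3,2,-50,0,0.013,0,26],[-3,2,-70,0,0.013,0,26],[-3,2,-80,0,0.013,0,26],[-3,2,-90,0,0.013,0,26],[-3,2,-90,0,0.013,0,26],[-3,2,-90,0,0.013,0,26]])

```text
clock: 9.45
eef_pos: [565.4, -17.9, 90.6]
tcp_rot: [1.17, 1.569, 1.228]
contact_force: [0.2, 0.5, -0.1]
opening: 0.303
```

Run:
```python
from h import *
s=r.sense(); print(s['clock'],s['eef_pos'],s['contact_force'],s['opening'],R.from_euler('xyz',s['tcp_rot']).as_matrix().round(3))
grab('wrist','w3')
```

```text
9.45 [565.3758791  -17.86655197  90.56946235] [ 0.18724191  0.48156099 -0.12701194] 0.30287637621286456 [[ 0.    -0.058  0.998]
 [ 0.001  0.998  0.058]
 [-1.     0.001  0.001]]
```

View pics/w3.png

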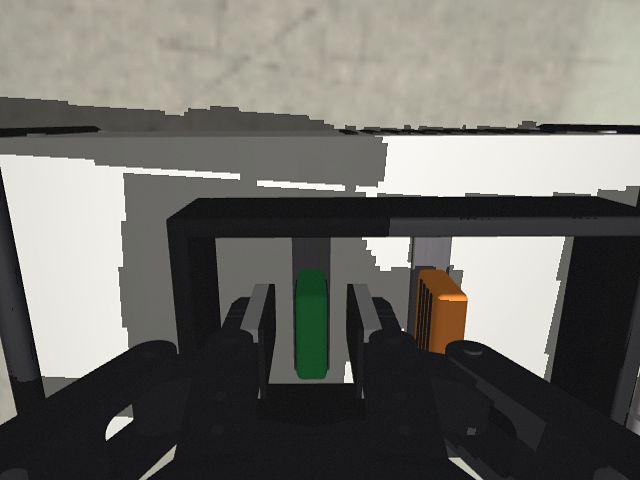

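The green tab (u 296–328) is centred between the fingers at u≈312, and the fingers are clear of the housing wall and the amber tab. I'm closing on it.

Request:
step_arm(rows=[[0,0,0,0,0,0,5],[0,0,0,0,0,0,5],[0,0,0,0,0,0,5],[0,0,0,0,0,0,5],[0,0,3,0,0,0,5],[0,0,7,0,0,0,5],[0,0,11,0,0,0,5],[0,0,15,0,0,0,5]], force=40)

```text
clock: 10.5
eef_pos: [565.4, -17.9, 105.9]
tcp_rot: [1.059, 1.569, 1.117]
contact_force: [0.1, 0.4, -2.5]
opening: 0.108
```

Run:
```python
from h import *
s=r.sense(); print(s['clock'],s['eef_pos'],s['contact_force'],s['opening'],R.from_euler('xyz',s['tcp_rot']).as_matrix().round(3))
grab('wrist','w4')
```

```text
10.5 [565.41568296 -17.89916293 105.89060192] [ 0.14810142  0.40938919 -2.45526552] 0.10812368161391821 [[ 0.001 -0.058  0.998]
 [ 0.001  0.998  0.058]
 [-1.     0.001  0.001]]
```

View pics/w4.png

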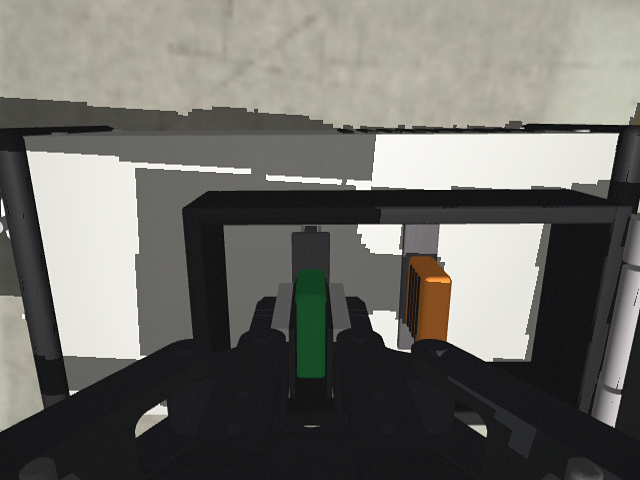

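Request:
step_arm(rows=[[0,0,10,0,0,0,5],[0,0,25,0,0,0,5],[0,0,42,0,0,0,5],[0,0,60,0,0,0,5],[0,0,80,0,0,0,5],[0,0,100,0,0,0,5],[0,0,118,0,0,0,5],[0,0,130,0,0,0,5]])

```text
clock: 11.55
eef_pos: [566.0, -17.9, 238.0]
tcp_rot: [0.374, 1.568, 0.432]
contact_force: [-0.1, 0.2, -1.7]
opening: 0.108
```

Run:
```python
from h import *
s=r.sense(); print(s['clock'],s['eef_pos'],s['contact_force'],s['opening'],s['qpos'])
grab('scene','s5');p=cv2.imread('pics/s5.png');cv2.imwrite('pics/s5c.png',cv2.resize(p[80:330,170:430],None,fx=2.4,fy=2.4))
```

```text
11.55 [566.04190364 -17.91370554 237.99075692] [-0.10564116  0.17302367 -1.69195257] 0.1080720620085508 [-3.51010560e-02  2.54273318e-01  1.75575227e+00  1.49111595e-03
  1.12889295e+00 -9.36315220e-02]
```

View pics/s5c.png

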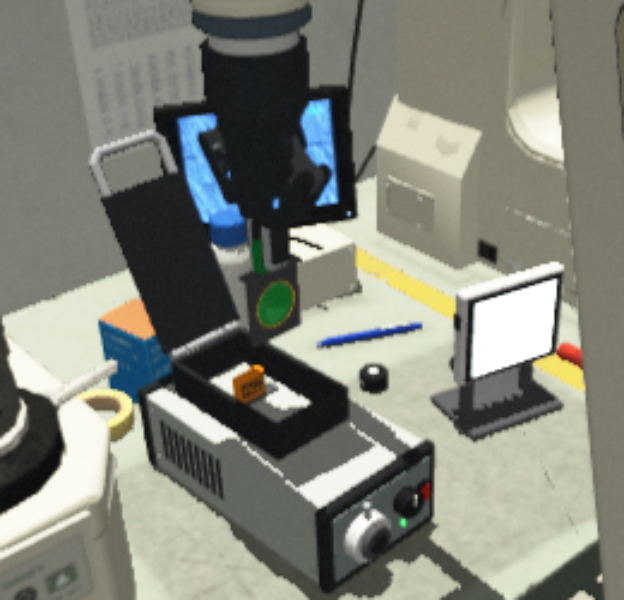

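Request:
step_arm(rows=[[-10,-15,0,0,0,-0.02,5],[-25,-45,0,0,0,-0.05,5],[-42,-80,0,0,0,-0.1,5],[-60,-115,0,0,0,-0.14,5],[-76,-152,0,0,0,-0.19,5],[-88,-188,0,0,0,-0.23,5],[-96,-215,0,0,0,-0.26,5],[-98,-228,0,0,0,-0.275,5]])

```text
clock: 12.6
eef_pos: [467.1, -247.3, 238.4]
tcp_rot: [0.375, 1.568, 0.155]
contact_force: [0.2, 0.2, -1.5]
opening: 0.109
```

Request:
step_arm(rows=[[0,0,0,0,0,0,5],[0,0,-10,0,0,0,5],[0,0,-25,0,0,0,5],[0,0,-43,0,0,0,5],[0,0,-62,0,0,0,5],[0,0,-80,0,0,0,5],[0,0,-93,0,0,0,5],[0,0,-99,0,0,0,5]])

```text
clock: 13.6
eef_pos: [466.7, -246.7, 138.3]
tcp_rot: [0.84, 1.569, 0.621]
contact_force: [0.0, -0.1, -1.0]
opening: 0.106
```

Run:
```python
from h import *
s=r.sense(); print(s['clock'],s['eef_pos'],s['contact_force'],s['opening'],R.from_euler('xyz',s['tcp_rot']).as_matrix().round(3))
grab('scene','s6');p=cv2.imread('pics/s6.png');cv2.imwrite('pics/s6c.png',cv2.resize(p[80:330,200:460],None,fx=2.4,fy=2.4))
p,S=deproj('scene','s6');p=p.astype(int)
m=(p[...,1]>p[...,0]+40)&(p[...,1]>p[...,2]+20)&(abs(S[...,0]-468)<40)&(abs(S[...,1]+246)<50)&(S[...,2]>60)&(S[...,2]<130)
Q=S[m];print(m.sum(),np.median(Q,0),Q.min(0),Q.max(0))
grab('top','t6');grab('wrist','w6')
```

```text
13.6 [ 466.74005936 -246.67220815  138.28319645] [ 0.02757935 -0.10148499 -0.95133375] 0.10592604291659216 [[ 0.002  0.218  0.976]
 [ 0.001  0.976 -0.218]
 [-1.     0.002  0.001]]
77 [ 466.3515215  -242.77449306  101.20909651] [ 462.84165374 -250.5737568    85.12632431] [ 469.81273985 -231.18661166  117.52465513]
```

View pics/s6c.png

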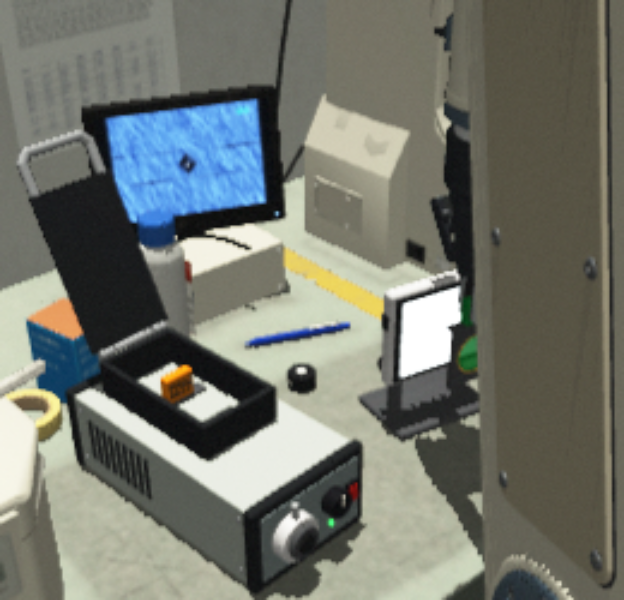

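View pics/w6.png

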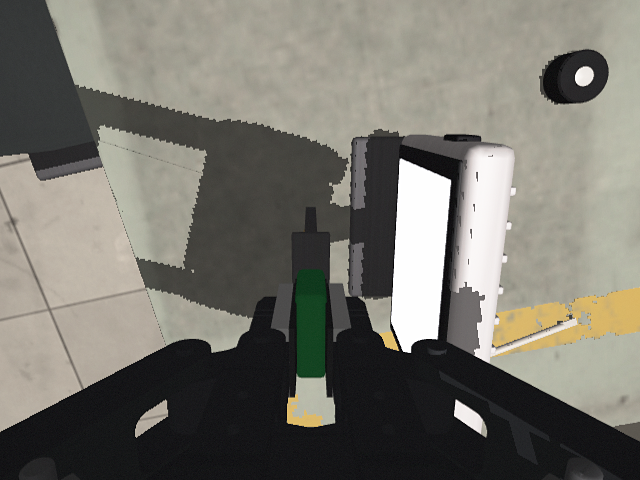

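Request:
step_arm(rows=[[0,0,0,0,0,0,5],[0,0,0,0,0,0,5],[0,0,0,0,0,0,5],[0,0,0,0,0,0,5],[0,0,0,0,0,0,5],[0,0,0,0,0,0,5],[0,0,0,0,0,0,5],[0,0,0,0,0,0,5]])

```text
clock: 14.75
eef_pos: [467.2, -247.2, 139.4]
tcp_rot: [0.416, 1.568, 0.196]
contact_force: [-1.1, 0.4, -1.1]
opening: 0.11
```

Run:
```python
from h import *
s=r.sense(); print(s['clock'],s['eef_pos'],s['contact_force'],s['opening'],abs(s['qvel']).max())
p,S=deproj('wrist','w6')
m=(p.min(-1)>235)&(S[...,2]>58)&(S[...,2]<145)&(abs(S[...,0]-512)<25)
Q=S[m];Q=Q[~np.isnan(Q[:,0])]; c=np.median(Q,0);d=Q-Q.mean(0);vt=np.linalg.svd(d,full_matrices=False)[2]
n=vt[2]*np.sign(vt[2][0]); print('plane',Q.mean(0),n,'dist of slide',(np.array([466.7,-246.7,102])-Q.mean(0))@n,Q.min(0),Q.max(0))
```

```text
14.75 [ 467.16829844 -247.1918224   139.38766854] [-1.08058985  0.38914132 -1.12786517] 0.11019388280177525 0.0018812762405361779
plane [ 513.13633878 -245.85194098  109.27888478] [ 0.9770165  -0.21283207 -0.01188599] dist of slide -45.10205806405275 [ 500.95184869 -299.21387488   61.75257998] [ 536.9968729  -210.02408859  143.74084807]
```

Every measurement is within tolerance and the arm is still, so I'm handing in.

```bash
python3 -c "
from rig import order
print(order.sign_off())"
```

```text
the job is handed in; nothing more can be done
None
```

The job is handed in at about 14.8 s, with the gripper still holding the green slide in front of the lit panel. The hand-in gave no verdict.

I swung the flap back by its handle to about 2.0 rad and let go. I then drew the green slide straight up out of the front slot by its tab and carried it to the panel.

My last checks showed:
- **Distance and centring:** the glass centre was about 45–46 mm before the window, about 2 mm off sideways and about 1 mm off in height.
- **Alignment and grip:** the gripper was square to the panel and upright to within about 0.01 rad. It was still, with the tab held and no sign of contact.
- **Rest of the scene:** the last scene picture showed the flap leaning back open and the amber slide still in its slot. The nearby items in view looked undisturbed. I did not measure the bystanders' positions afterwards.

The position check is less certain than the others: the robot arm partly hid the glass in the scene camera. The sideways figure therefore relies partly on the gripper's position, but the visible edge of the glass agreed with it to about 2–3 mm. No check failed.

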